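Hold the dressing-cup carrier level at the counter scanner

TASK

The carrier of dressing cups is going out with the meals and has to be scanned. Lift it by its handle bar out of the sheet pan and, keeping it level so that every cup stays upright in its compartment, hold it in front of the counter scanner: barcode label squarely facing the scanner window, level with the middle of the window and about 10 cm away from it. Finish still holding it there, steady and level; do not bump the scanner, and leave the meal box, bottle and bowl where they are.

Things in the scene. Friction and masses are not known exactly. Their poses are not given: they have to be found in the camera images.
- carrier: Loose stainless cup carrier, 0.40 kg empty: open tray 152 (x) x 224 (y) x 42 high, wall and floor 4, with 6 compartments (centres x = +-37, y = -72.5, 0, 72.5; dividers to 36). End posts at y = +-110 bear a handle bar. Origin: centre of underside, z up; the label is outside on the +x wall. Starts standing on the pan's floor, its +x within 0.65 rad of world +x (label away from the robot).
- grip_bar (a point): Middle of the carrier's handle bar (black, along the carrier's y over the middle of the tray, 216 long, 18 wide, 18 high): 130 mm above the underside; nothing beside it, 65 mm free below it down to the cups. It can be gripped anywhere along its length; with the empty cups at one end the balance point lies up to about 20 mm from the middle.
- label (a point): Middle of the barcode label (white, 66 wide x 34 high, upright) on the carrier's +x wall: at x = +76, y = 0, z = 21 mm in the carrier's frame. The label faces along the carrier's +x.
- pan: Quarter sheet pan of aluminium, fixed on the counter: 240 (x) x 330 (y) x 25 high (rim bead reaches 29), floor 4 thick. Origin: centre of the underside.
- scanner: Hands-free barcode scanner, fixed on the counter beyond the pan: round foot 104 in diameter, stem, and a black head 60 deep (x) x 86 wide (y) x 100 high, centred 130 above the counter (top at 180), with a grey hump behind it. Its window is on the -x side of the head. Origin: centre of the foot's underside; z up.
- window (a point): Middle of the scanner's window (dark glass, 60 x 62): at x = -30, y = 0, z = 130 mm in the scanner's frame. The window looks level along the scanner's -x, roughly towards the robot (within 0.3 rad).
- cup0: One of four like full dressing cups with lid, white, loose, about 0.09 kg each (0.7 to 1.4 times that): 60 in diameter at the lid, 44 at the foot, 48 high (lid knop 50). Stands in a compartment of the carrier; which one varies. Origin: centre of the underside.
- cup1: One of four like full dressing cups with lid, white, loose, about 0.09 kg each (0.7 to 1.4 times that): 60 in diameter at the lid, 44 at the foot, 48 high (lid knop 50). Stands in a compartment of the carrier; which one varies. Origin: centre of the underside.
- cup2: One of four like full dressing cups with lid, white, loose, about 0.09 kg each (0.7 to 1.4 times that): 60 in diameter at the lid, 44 at the foot, 48 high (lid knop 50). Stands in a compartment of the carrier; which one varies. Origin: centre of the underside.
- cup3: One of four like full dressing cups with lid, white, loose, about 0.09 kg each (0.7 to 1.4 times that): 60 in diameter at the lid, 44 at the foot, 48 high (lid knop 50). Stands in a compartment of the carrier; which one varies. Origin: centre of the underside.
- empty0: One of two like spare cups, empty and open, white, loose, 0.012 kg: 57 in diameter at the mouth, 44 at the foot, 43 high. Stands in a compartment of the carrier; which one varies. Origin: centre of the underside.
- empty1: One of two like spare cups, empty and open, white, loose, 0.012 kg: 57 in diameter at the mouth, 44 at the foot, 43 high. Stands in a compartment of the carrier; which one varies. Origin: centre of the underside.
- meal_box: Bystander: white lidded meal container, 224 x 156 x 54 high, 0.42 kg, loose on the counter. Origin: centre of the underside.
- bottle: Bystander: white squeeze bottle, 60 in diameter, 190 high with its nozzle, 0.30 kg, loose, upright on the counter. Origin: centre of the underside.
- bowl: Bystander: empty steel bowl, 120 in diameter at the rim, 50 high, 0.25 kg, loose on the counter. Origin: centre of the underside.
There are look-alikes about, which are no part of the job. What is shaped like the empty1 but blue is not meant. Leave any pink look-alike of the cup0 alone.

How it is judged (in metres and radians):
On the way:
1. the carrier is lifted by its handle bar clear of the sheet pan, level (height (world z) of carrier above 0.04 m and angle between carrier's own z axis and vertical below 0.15 rad and contact force between carrier and pan below 0.2 N and contact force between the fingers and carrier above 1 N and z of the grasp point in the frame of carrier above 0.09 m and x of the grasp point in the frame of carrier between -0.035 and 0.035 m), for 0.2 s.
At the end, for the whole second after the job is handed in: Fingers alone hold the carrier by its bar, over 60 mm up, tilt under 0.10 rad, under 30 mm/s and 0.15 rad/s; label middle 50 to 150 mm before the window, within 35 mm sideways and 30 mm in height of its middle, facing it within 0.17 rad; all six cups upright in the carrier (contact force between the fingers and carrier above 1 N and z of the grasp point in the frame of carrier above 0.09 m and x of the grasp point in the frame of carrier between -0.035 and 0.035 m and contact force between carrier and pan below 0.2 N and contact force between carrier and scanner below 0.2 N and contact force between carrier and meal_box below 0.2 N and contact force between carrier and bottle below 0.2 N and contact force between carrier and bowl below 0.2 N and height (world z) of carrier above 0.06 m and angle between carrier's own z axis and vertical below 0.1 rad and linear speed of carrier below 0.03 m/s and angular speed of carrier below 0.15 rad/s and x of label in the frame of window between -0.15 and -0.05 m and y of label in the frame of window between -0.035 and 0.035 m and z of label in the frame of window between -0.03 and 0.03 m and angle between the x axis of carrier and the x axis of scanner, either way round below 0.17 rad and not (z of any of cup0, cup1, cup2, cup3, empty0, empty1 in the frame of carrier above 0.03 m or horizontal distance between any of cup0, cup1, cup2, cup3, empty0, empty1 and carrier above 0.115 m or angle between any of cup0, cup1, cup2, cup3, empty0, empty1's own z axis and vertical above 0.5 rad)); the arm keeps its last pose, push and grip.
It fails at once if the carrier is tipped by more than 0.3 rad (angle between carrier's own z axis and vertical above 0.3 rad).
It fails at once if a cup comes out of its compartment or tips over (z of any of cup0, cup1, cup2, cup3, empty0, empty1 in the frame of carrier above 0.03 m or horizontal distance between any of cup0, cup1, cup2, cup3, empty0, empty1 and carrier above 0.115 m or angle between any of cup0, cup1, cup2, cup3, empty0, empty1's own z axis and vertical above 0.5 rad).
It fails at once if the scanner is bumped (over 2 N) (contact force between scanner and anything else above 2 N).
It fails at once if the meal box, bottle or bowl is moved by more than 25 mm (distance of any of meal_box, bottle, bowl from where it was at the start of the episode above 0.025 m).
It also fails if it takes over 42 s, if anything falls off the work surface, if the arm or the gripper's body presses on something with over 40 N, if the wrist force passes 120 N, or if a joint passes its speed limit or range.

ROBOT

A 6-joint arm with a two-finger parallel gripper is mounted at the origin on the work surface. World frame = base frame: x ahead of the robot, y to its left, z up, the work surface at z = 0. Lengths are in mm, angles in degrees, forces in N, time in s.
With the tool pointing down it reaches from about 350 to 850 mm from the base axis. Payload 8.1 kg.
Tool frame: the origin (TCP) lies midway between the tips of the shut fingers; the grasp point (between the pads) lies 19 mm behind it; z points along the fingers, y is the line along which they close (so a half turn about z gives the same grasp; the last joint's range is limited). The gripper opens to 85 mm and grips with 20 to 120 N. Pads are 22 mm wide; open, the fingers measure 114 mm over their backs; the gripper's body (76 mm by 85 mm) begins 54 mm behind the grasp point. The pads swing forward as they close: fully open they stand 13 mm farther back than shut.
Start: joints at [65.581, 7.471, 85.268, -0, 87.261, -4.893], TCP at [200.523, 565.505, 231.292] pointing down, gripper open.
Joint ranges: [-169.43, 169.43], [-51.17, 129.36], [1.28, 143.12], [-76.62, 256.62], [0, 156.53], [-152.29, 152.29]. Speed limits (degrees/s): [136.94, 136.94, 159.86, 180, 180, 180].

INTERFACE

Orientations are given as [roll, pitch, yaw] about the fixed x, y, z axes, in that order (R = Rz(yaw) Ry(pitch) Rx(roll)).
In Python, from bench import r gives the robot as it stands.
- The arm moves only by the tool step_arm, never from a script. Its arguments are lists of equal length, an entry for each row: "delta_pos": the shift along the world's x, y, z in units of 200 mm (1.0 is 200 mm), a list of three; "spin": the turn about the world's z in units of 180 degrees (1.0 is 180 degrees). In form: {"delta_pos": [[dx, dy, dz], ...], "spin": [spin, ...]}. A call has 1 to 8 rows; each row shifts and turns the commanded pose from where the row before left it; what a row does not reach is not made up. A row lasts 1/8 s, in which the tool goes at most 62.5 mm and 10.7 degrees, less where a joint would pass 70% of its speed; a pose out of reach is approached as far as the arm can. A call with a number of a shift or a turn outside -1 to 1 is refused whole. A call with a gripper value outside its range is refused whole. "gripper" is the opening, from -1 (shut) to 1 (fully open), set as the call begins (left out, the last holds). The fingers move at their own pace and stop on an object; "squeeze" is the grip in N (left out, the last holds). Time passes only in rows, so rows that do not move let the fingers close. It gives the time, the measured TCP pose, the force, the opening and the grip force at its end, in the units of the state.
- r.sense(): the state, without advancing time (a new reading comes with each control period).
- r.snapshot(name): name is "scene" or "side" or "wrist"; returns a dict with "pixels" (384x512x3 uint8, blue, green, red), "fx", "fy", "cx", "cy" (pixels), "camera_from_world" (4x4, takes a point from world to camera coordinates). Camera axes: x right, y up, looking along -z (the intrinsics and any distortion apply to the point x, -y, -z); pixel columns grow to the right and rows downward; lengths in mm; the calibration is good to about 2 mm. A picture is of the moment at which its call begins. There is no depth.
- r.hand_in(): hands the job in; it is judged then, once.
The state is a dict: "time": time; "joint_pos": joint angles; "qd": joint speeds; "joint_efforts": joint torques, N m; "tool_pos": TCP position; "tcp_rot": TCP orientation; "ft_force": force on the tool from outside, world axes, zero at the start; "wrist_torque": the same for the moment, N m; "finger_gap": finger opening in mm; "grip_force": force on a finger pad.
Only numpy, scipy, OpenCV 4.12 (cv2) and the standard library are available. Lean on these libraries where they do the work, as an engineer would, in place of code of your own. Each camera call takes 0.05 s, during which the arm holds its last target. There are 200 camera calls.

## Working session

There is one attempt and no reset: what is moved stays moved. The work goes in short steps, Python scripts to look and compute and a tool call to move; the robot and the scene stay as the last step left them, time stands still between calls to the robot, and variables do not carry over. Pictures are saved under pics/ and viewed, at most 10 in all, crops included, and the job is handed in when it is done.

Besides the shell and the picture viewer there is one more tool, called after "Call:" as name(argument=value, ...), one argument or row to a line, values as JSON. step_arm: Moves the arm, as the interface text tells. Shifts and turns lie within -1 to 1; 1 stands for 200 mm of shift or 180 degrees of turn. Its arguments: {"type":"object","properties":{"delta_pos":{"type":"array","items":{"type":"array","items":{"type":"number","minimum":-1,"maximum":1}}},"spin":{"type":"array","items":{"type":"number","minimum":-1,"maximum":1}},"gripper":{"type":"number"},"squeeze":{"type":"number"}},"required":["delta_pos","spin"]}

```bash
mkdir -p pics; cat > h.py <<'E'
import numpy as np,cv2,pickle
from bench import r
def snap(n,f):
    s=r.snapshot(n); s['pixels']=np.array(s['pixels'],np.uint8); cv2.imwrite(f'pics/{f}.png',s['pixels']); pickle.dump(s,open(f'pics/{f}.pkl','wb')); return s
def load(f): return pickle.load(open(f'pics/{f}.pkl','rb'))
def ray(s,u,v):
    M=np.array(s['camera_from_world']); R=M[:3,:3]; t=M[:3,3]
    d=np.array([(u-s['cx'])/s['fx'],-(v-s['cy'])/s['fy'],-1.]); return -R.T@t, R.T@d
def onz(s,u,v,z):
    c,d=ray(s,u,v); return c+d*(z-c[2])/d[2]
def proj(s,p):
    M=np.array(s['camera_from_world']); q=M[:3,:3]@np.array(p,float)+M[:3,3]
    return s['cx']+s['fx']*q[0]/-q[2], s['cy']+s['fy']*-q[1]/-q[2]
def tri(*obs):
    A=np.zeros((3,3));b=np.zeros(3)
    for s,u,v in obs:
        c,d=ray(s,u,v); d/=np.linalg.norm(d); P=np.eye(3)-np.outer(d,d); A+=P;b+=P@c
    return np.linalg.solve(A,b)
E
python3 - <<'E'
from h import *
a=snap('scene','s1');b=snap('side','d1');
for s in(a,b):
    print({k:(v if np.isscalar(v) else np.round(v,2).tolist()) for k,v in s.items() if k!='pixels'}, ray(s,s['cx'],s['cy']))
E
```

```text
{'fx': 416.8372096537701, 'fy': 416.8372096537701, 'cx': 254.03036758937984, 'cy': 190.1227217637613, 'camera_from_world': [[-0.04, 1.0, -0.01, 2.52], [-0.82, -0.02, 0.56, 400.84], [0.56, 0.03, 0.83, -1839.46], [0.0, 0.0, 0.0, 1.0]]} (array([1368.64418756,   56.0455112 , 1291.49324009]), array([-0.56425851, -0.02639219, -0.82517622]))
{'fx': 377.8257106906799, 'fy': 377.8257106906799, 'cx': 255.25602933958578, 'cy': 193.45635617557278, 'camera_from_world': [[0.73, -0.68, -0.0, -416.52], [0.51, 0.55, 0.66, -366.39], [-0.45, -0.49, 0.75, -1067.0], [0.0, 0.0, 0.0, 1.0]]} (array([  17.03150375, -598.11489328, 1043.16615748]), array([ 0.44628587,  0.48517804, -0.75195159]))
```

View pics/s1.png

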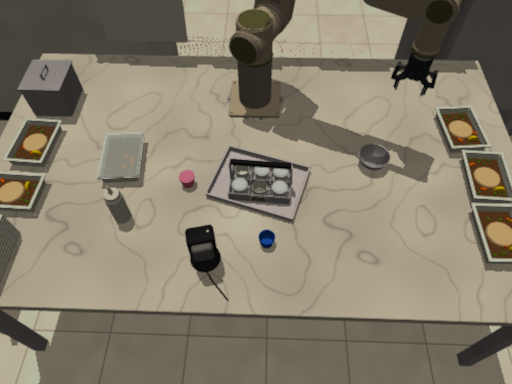

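View pics/d1.png

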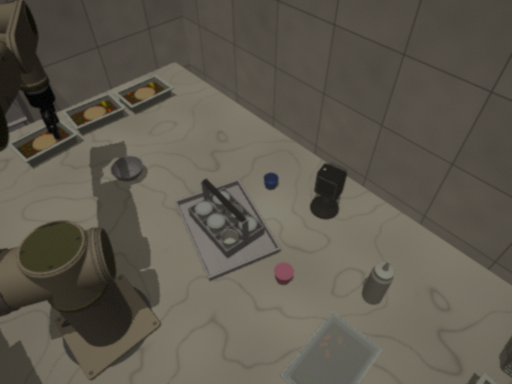

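The scene view shows the carrier in its pan around (261,182), with the bar from about (231,163) to (291,166). The scanner is at (203,248). The look-alikes are a blue cup at (267,239) and a pink cup at (187,179), neither in the carrier. The only carrier is the one with six white cups. I'll enlarge both views to confirm this.

```bash
python3 - <<'E'
from h import *
a=load('s1')['pixels'];b=load('d1')['pixels']
c1=cv2.resize(a[145:275,175:305],(390*1,390),interpolation=cv2.INTER_CUBIC)
c2=cv2.resize(b[155:285,175:305],(390,390),interpolation=cv2.INTER_CUBIC)
c3=cv2.resize(b[155:225,290:360],(390,390))[:200]
c=cv2.convertScaleAbs(np.hstack([c1,c2]),alpha=1.5)
cv2.imwrite('pics/c1.png',c)
E
```

```text
(no output)
```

View pics/c1.png

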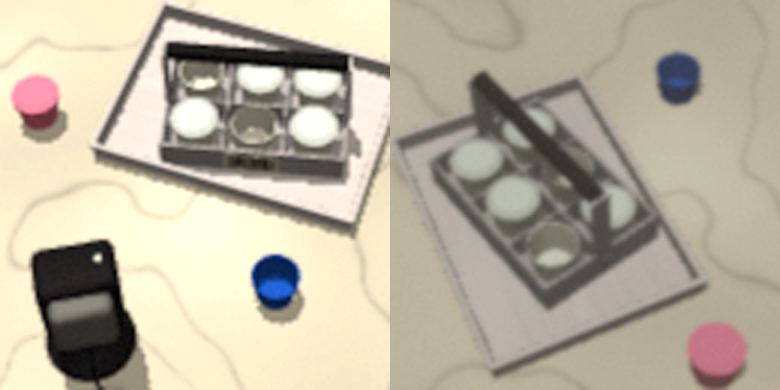

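Confirmed: this is the carrier with six white cups, and its label shows on the front wall at crop (250,163). The blue and pink cups stand outside it. The scanner head's top front edge runs from crop (33,252) to (111,241).

```bash
python3 - <<'E'
from h import *
np.set_printoptions(precision=1,suppress=True)
a=load('s1');b=load('d1')
A=lambda x,y:(a,175+x/3-.33,145+y/3-.33); B=lambda x,y:(b,175+(x-390)/3-.33,155+y/3-.33)
# bar mask: darkest pixels in bar region
L=tri(A(167,52),B(482,81));R_=tri(A(349,62),B(602,190))
print('bar',L,R_,np.linalg.norm(L-R_),(L+R_)/2,'yaw of bar',np.degrees(np.arctan2(*(R_-L)[[1,0]]))-90)
for p in((167,52),(349,62)):print('z134',onz(*A(*p),134))
P=[onz(*A(*p),180) for p in((35,254),(111,242),(118,292),(46,300))]
print('head top',*P)
d=P[1]-P[0];print('w',np.linalg.norm(d),'yaw',np.degrees(np.arctan2(d[1],d[0]))-90)
g=cv2.convertScaleAbs(a['pixels']).max(2)
# carrier rim corners z=46 (label side)
for p in((163,149),(347,164)):print('rim46',onz(*A(*p),46))
lb=onz(*A(250,164),25);print('label',lb)
print('blue',onz(*A(276,272),25),'pink',onz(*A(37,95),40))
# foot of scanner from side
print('foot side',onz(b,323.5,206,10))
print('bowl',onz(a,374,158,30),'bottle',onz(a,114,190,180))
E
```

```text
bar [459.8  -5.2 213.2] [479.3  67.5  76.8] 155.87273799230636 [469.6  31.1 145. ] yaw of bar -15.07697489634657
z134 [459.5 -68.9 134. ]
z134 [468.  144.8 134. ]
head top [ 759.2 -180.1  180. ] [ 742.9 -104.3  180. ] [799.5 -92.1 180. ] [ 810.5 -162.6  180. ]
w 77.49271787245104 yaw 12.143616613036556
rim46 [538.1 -73.1  46. ]
rim46 [552.8 147.   46. ]
label [542.6  31.4  25. ]
blue [688.9  65.5  25. ] pink [ 458.2 -236.    40. ]
foot side [ 767.1 -138.6   10. ]
bowl [341.8 473.3  30. ] bottle [ 621.9 -433.3  180. ]
```

```bash
python3 - <<'E'
from h import *
a=load('s1')['pixels'];b=load('d1')['pixels']
c1=cv2.resize(a[220:280,175:235],(390,390),interpolation=cv2.INTER_CUBIC)
c2=cv2.resize(b[158:223,295:360],(390,390),interpolation=cv2.INTER_CUBIC)
cv2.imwrite('pics/c2.png',cv2.convertScaleAbs(np.hstack([c1,c2]),alpha=2.2))
E
```

```text
(no output)
```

View pics/c2.png

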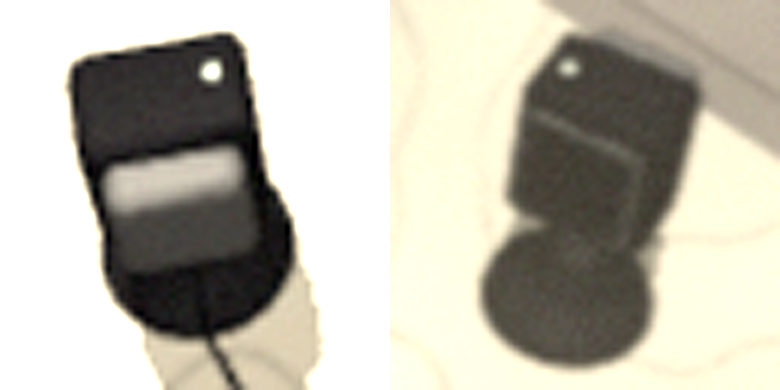

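```bash
python3 - <<'E'
from h import *
np.set_printoptions(precision=1,suppress=True)
a=load('s1');b=load('d1')
A=lambda x,y:(a,175+x/3-.33,145+y/3-.33); B=lambda x,y:(b,175+(x-390)/3-.33,155+y/3-.33)
C=lambda x,y:(a,175+x/6.5-.4,220+y/6.5-.4); D=lambda x,y:(b,295+(x-390)/6-.4,158+y/6-.4)
L=tri(A(167,52),B(602,190));R_=tri(A(349,62),B(482,81))
d=R_-L;print('bar',L,R_,np.linalg.norm(d),(L+R_)/2,'yaw',np.degrees(np.arctan2(d[1],d[0]))-90)
P=[onz(*C(*p),180) for p in((70,60),(243,33),(105,160),(240,145))];print('head',*P)
d=P[1]-P[0];print('w',np.linalg.norm(d),'yaw',np.degrees(np.arctan2(d[1],d[0]))-90)
print('foot A',onz(*C(200,258),8),'foot D',onz(*D(568,295),8))
Q=[onz(*D(*p),180) for p in((528,84),(567,38),(700,85))];print('headD',*Q)
print('dot',tri(C(212,70),D(567,67)))
w=[onz(*D(*p),161) for p in((530,112),(642,160))];d=w[0]-w[1];print('win top',w,np.linalg.norm(d),np.degrees(np.arctan2(d[1],d[0]))-90)
# yaw from side edges via minAreaRect-free: foot->head centre
E
```

```text
bar [464.4 -67.9 140.6] [470.4 142.1 133.7] 210.14731383087246 [467.4  37.1 137.1] yaw -1.6377685019683952
head [ 757.6 -183.3  180. ] [ 740.6 -103.6  180. ] [ 809.  -160.5  180. ] [799.4 -99.5 180. ]
w 81.46692572749586 yaw 12.033911471865835
foot A [ 776.9 -138.2    8. ] foot D [ 767.9 -141.8    8. ]
headD [ 738.7 -108.4  180. ] [780.8 -99.6 180. ] [ 805.4 -171.1  180. ]
dot [ 761.9 -115.7  182.3]
win top [array([ 739.4, -112.3,  161. ]), array([ 756.2, -175.7,  161. ])] 65.59373255382805 14.7966111637311
```

```bash
python3 - <<'E'
from h import *
s=r.sense();print(s['time'],s['tool_pos'],s['tcp_rot'],s['finger_gap'],s['ft_force'])
a=load('s1')
for p in((104,177),(142,178),(145,136),(110,134)):print(onz(a,*p,50))
E
```

```text
0.1 [200.29727701 565.04171951 230.33621813] [-1.79903027e+02 -9.82844285e-03  1.60473250e+02] 85.22898549253686 [0.06864749 0.13997093 0.1344094 ]
[ 477.69945229 -540.861754     50.        ]
[ 478.02869007 -399.04304377   50.        ]
[ 272.47159521 -425.81081274   50.        ]
[ 265.92608028 -567.72879407   50.        ]
```

Call:
step_arm(
  delta_pos=[
    [0.13, -0.26, 0],
    [0.13, -0.26, 0],
    [0.13, -0.26, 0],
    [0.13, -0.26, 0],
    [0.13, -0.26, 0],
    [0.13, -0.26, 0],
    [0.13, -0.26, 0],
    [0.13, -0.26, 0],
  ],
  spin=[-0.04, -0.04, -0.04, -0.04, -0.04, -0.04, -0.04, -0.04],
  gripper=1,
)

```text
time: 1.1
tool_pos: [408.8, 147.7, 231.1]
tcp_rot: [180.0, -0.0, 102.6]
ft_force: [1.1, 0.5, 0.3]
finger_gap: 85.4
grip_force: 0.0
```

Call:
step_arm(
  delta_pos=[
    [0.13, -0.26, 0],
    [0.13, -0.2, 0],
    [0, 0, 0],
    [0, 0, 0],
  ],
  spin=[-0.04, -0.04, 0, 0],
)

```text
time: 1.6
tool_pos: [460.1, 57.6, 230.8]
tcp_rot: [-179.9, -0.0, 88.5]
ft_force: [-0.4, 0.5, -0.5]
finger_gap: 85.0
grip_force: 0.0
```

```bash
python3 - <<'E'
from h import *
w=snap('wrist','w1');snap('scene','s2');s=r.sense();print(s['time'],s['tool_pos'],s['tcp_rot']);M=w['camera_from_world'];print(np.round(M,2),ray(w,0,0)[0])
E
```

```text
1.7 [460.00657215  58.35411431 231.07185853] [-1.79966760e+02 -1.36509100e-02  8.85789067e+01]
[[ 1.0000e+00 -3.0000e-02 -0.0000e+00 -4.5857e+02]
 [ 3.0000e-02  9.6000e-01 -2.8000e-01 -2.8530e+01]
 [ 1.0000e-02  2.8000e-01  9.6000e-01 -3.9947e+02]
 [ 0.0000e+00  0.0000e+00  0.0000e+00  1.0000e+00]] [463.03240861 126.3761622  374.57912557]
```

View pics/w1.png

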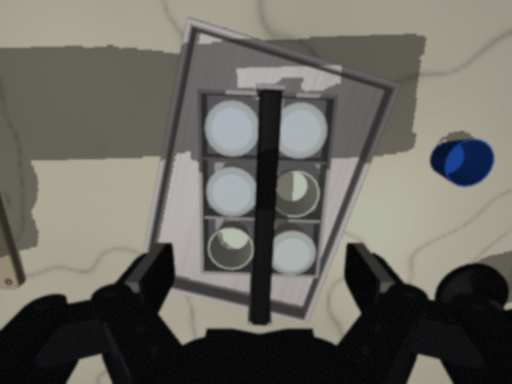

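The wrist view shows the bar from (270,90) to (260,323), running between the open fingers, with six white cups below. The blue cup is at (462,161), well outside the carrier.

```bash
python3 - <<'E'
from h import *
w=load('w1')
R_=onz(w,270,90,143);L=onz(w,260,324,143);d=R_-L
print(L,R_,np.linalg.norm(d),(L+R_)/2,np.degrees(np.arctan2(d[1],d[0]))-90)
E
```

```text
[458.00778881 -70.3515327  143.        ] [471.16534903 141.72395055 143.        ] 212.4832510751751 [464.58656892  35.68620892 143.        ] -3.5501870289672013
```

Call:
step_arm(
  delta_pos=[
    [0.027, -0.07, 0],
    [0, 0, -0.15],
    [0, 0, -0.15],
    [0, 0, -0.15],
    [0, 0, -0.13],
    [0, 0, 0],
    [0, 0, 0],
  ],
  spin=[-0.009, 0, 0, 0, 0, 0, 0],
)

```text
time: 2.58
tool_pos: [466.6, 43.4, 116.5]
tcp_rot: [179.9, 0.0, 86.9]
ft_force: [0.0, 0.2, 0.6]
finger_gap: 85.4
grip_force: 0.0
```

Call:
step_arm(
  delta_pos=[
    [0, 0, 0],
    [0, 0, 0],
    [0, 0, 0],
    [0, 0, 0],
    [0, 0, 0],
    [0, 0, 0],
  ],
  spin=[0, 0, 0, 0, 0, 0],
  gripper=-1,
  squeeze=90,
)

```text
time: 3.32
tool_pos: [465.7, 43.5, 115.3]
tcp_rot: [-180.0, 0.0, 86.9]
ft_force: [-4.5, -0.2, 2.3]
finger_gap: 16.7
grip_force: 89.7
```

Call:
step_arm(
  delta_pos=[
    [0, 0, 0.015],
    [0, 0, 0.025],
    [0, 0, 0.04],
    [0, 0, 0.06],
    [0, 0, 0.08],
    [0, 0, 0.08],
    [0, 0, 0.06],
    [0, 0, 0.04],
  ],
  spin=[0, 0, 0, 0, 0, 0, 0, 0],
)

```text
time: 4.32
tool_pos: [466.3, 43.5, 196.5]
tcp_rot: [179.9, -0.0, 86.9]
ft_force: [-0.0, 0.6, -8.9]
finger_gap: 16.8
grip_force: 88.2
```

Call:
step_arm(
  delta_pos=[
    [0, 0, 0.03],
    [0, 0, 0.03],
    [0, 0, 0.03],
    [0, 0, 0.02],
    [0, 0, 0],
    [0, 0, 0],
  ],
  spin=[0, 0, 0, 0, 0, 0],
)

```text
time: 5.08
tool_pos: [465.8, 43.5, 217.0]
tcp_rot: [-180.0, -0.0, 86.9]
ft_force: [0.6, -0.7, -9.1]
finger_gap: 16.1
grip_force: 88.3
```

```bash
python3 - <<'E'
from h import *
b=snap('side','d3');a=snap('scene','s3');s=r.sense();print({k:np.round(s[k],2) for k in('time','tool_pos','ft_force','wrist_torque','finger_gap','grip_force')})
c1=cv2.resize(a['pixels'][120:250,180:310],(390,390),interpolation=cv2.INTER_CUBIC)
c2=cv2.resize(b['pixels'][110:240,175:305],(390,390),interpolation=cv2.INTER_CUBIC)
cv2.imwrite('pics/c3.png',cv2.convertScaleAbs(np.hstack([c1,c2]),alpha=1.5))
E
```

```text
{'time': np.float64(5.18), 'tool_pos': array([465.72,  43.51, 216.95]), 'ft_force': array([ 0.24, -0.78, -7.45]), 'wrist_torque': array([-0.03,  0.01, -0.07]), 'finger_gap': np.float64(16.45), 'grip_force': np.float64(88.25)}
```

View pics/c3.png

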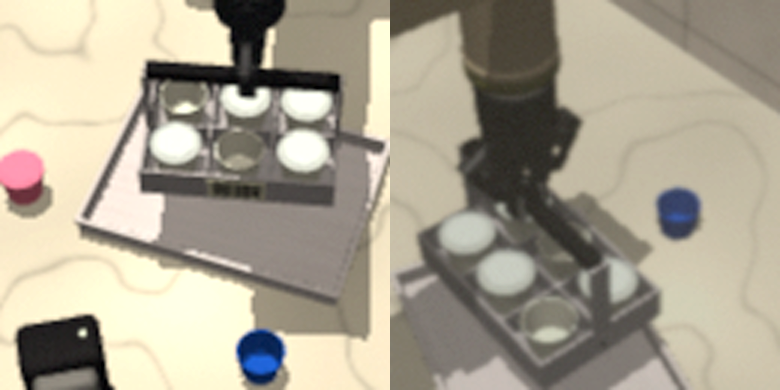

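The carrier is clear of the pan, level, and all six cups are in their compartments. Next is a gentle transfer to the scanner.

Call:
step_arm(
  delta_pos=[
    [0.004, -0.008, 0],
    [0.008, -0.016, 0],
    [0.012, -0.024, 0],
    [0.016, -0.032, 0],
    [0.02, -0.04, 0],
    [0.024, -0.048, 0.005],
    [0.028, -0.056, 0.005],
    [0.031, -0.064, 0.005],
  ],
  spin=[0.0006, 0.0012, 0.0018, 0.0025, 0.003, 0.0038, 0.0044, 0.005],
)

```text
time: 6.18
tool_pos: [495.0, -15.0, 220.4]
tcp_rot: [180.0, 0.0, 90.9]
ft_force: [0.1, 0.5, -7.9]
finger_gap: 16.8
grip_force: 88.2
```

Call:
step_arm(
  delta_pos=[
    [0.031, -0.064, 0],
    [0.031, -0.064, 0],
    [0.031, -0.064, 0],
    [0.031, -0.064, 0],
    [0.031, -0.064, 0],
    [0.031, -0.064, 0],
    [0.031, -0.064, 0],
    [0.031, -0.064, 0],
  ],
  spin=[0.005, 0.005, 0.005, 0.005, 0.005, 0.005, 0.005, 0.005],
)

```text
time: 7.18
tool_pos: [544.5, -117.3, 220.2]
tcp_rot: [-180.0, -0.0, 98.1]
ft_force: [0.7, -0.4, -8.4]
finger_gap: 16.4
grip_force: 88.3
```

Call:
step_arm(
  delta_pos=[
    [0.031, -0.064, 0],
    [0.028, -0.056, 0],
    [0.024, -0.048, 0],
    [0.02, -0.04, 0],
    [0.016, -0.032, 0],
    [0.012, -0.024, 0],
    [0.008, -0.016, 0],
    [0.004, -0.008, 0],
  ],
  spin=[0.005, 0.0044, 0.0038, 0.003, 0.0025, 0.0018, 0.0012, 0.0006],
)

```text
time: 8.18
tool_pos: [572.8, -174.1, 220.3]
tcp_rot: [180.0, -0.0, 102.1]
ft_force: [-0.7, -0.1, -7.5]
finger_gap: 16.6
grip_force: 88.3
```

Call:
step_arm(
  delta_pos=[
    [0, 0, 0],
    [0, 0, 0],
    [0, 0, 0],
    [0, 0, 0],
  ],
  spin=[0, 0, 0, 0],
)

```text
time: 8.68
tool_pos: [572.7, -174.0, 220.3]
tcp_rot: [180.0, 0.0, 102.1]
ft_force: [0.7, 1.3, -8.4]
finger_gap: 16.5
grip_force: 88.2
```

```bash
python3 - <<'E'
from h import *
b=snap('side','d4');a=snap('scene','s4');s=r.sense();print({k:np.round(s[k],2) for k in('time','tool_pos','tcp_rot','ft_force','wrist_torque','finger_gap','grip_force')})
c1=cv2.resize(a['pixels'][155:285,150:280],(400,400),interpolation=cv2.INTER_CUBIC)
c2=cv2.resize(b['pixels'][130:260,245:375],(400,400),interpolation=cv2.INTER_CUBIC)
cv2.imwrite('pics/c4.png',cv2.convertScaleAbs(np.hstack([c1,c2]),alpha=1.7))
E
```

```text
{'time': np.float64(8.78), 'tool_pos': array([ 572.71, -174.06,  220.3 ]), 'tcp_rot': array([-180.  ,   -0.  ,  102.08]), 'ft_force': array([ 0.3 , -0.83, -8.81]), 'wrist_torque': array([-0.03, -0.02, -0.03]), 'finger_gap': np.float64(16.42), 'grip_force': np.float64(88.26)}
```

View pics/c4.png

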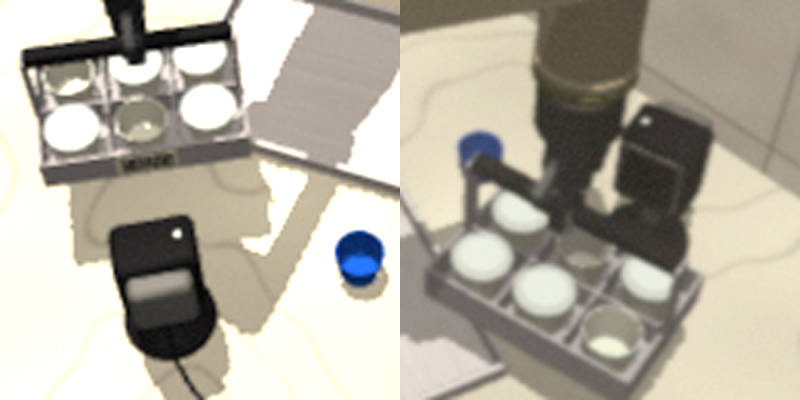

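The carrier is held in front of the scanner with its label at crop (148,162). The head's front top edge runs from (110,232) to (192,216), and all six cups are upright. I'll check the numbers.

```bash
python3 - <<'E'
from h import *
a=load('s4');k=400/130
A=lambda x,y,z:onz(a,150+x/k-.34,155+y/k-.34,z)
l=A(148,162,130);p=A(109,231,180);q=A(193,214,180);m=(p+q)/2
e1,e2=A(41,168,151),A(252,140,151);y=lambda d:np.degrees(np.arctan2(d[1],d[0]))-90
ys,yc=y(q-p),y(e2-e1);X=np.array([np.cos(np.radians(ys)),np.sin(np.radians(ys))])
Y=np.array([-X[1],X[0]]);d=(l-m)[:2];print(l,m,ys,yc,np.linalg.norm((e2-e1)),'label in window',d@X,d@Y)
E
```

```text
[ 648.45594777 -163.61631778  130.        ] [ 749.80586003 -143.11511956  180.        ] 15.02942519807334 10.785582503894531 222.5236911180721 label in window -103.19928314164653 6.481651238412617
```

```bash
python3 -c "
from bench import r
print(r.hand_in())"
```

```text
the job is handed in; nothing more can be done
None
```

The job is handed in, but no verdict came back: the carrier is held level by its bar with all six cups upright, and by my measurement the label is about 103 mm from the scanner window, 6 mm off-centre sideways, at window height (from the arm's position) and within about 4° of square.

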